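# Home a washing-machine programme timer and count it on four clicks

## Task

Set the washing-machine programme timer that is bolted to the bench to its fourth position: press its knob in only until it lightly bottoms, and keep it in while you turn it anticlockwise gently back to the end stop and then exactly four clicks clockwise. Then let the knob come all the way back up so that it locks there, and let go. Never force the knob against its lock, its end stop or its bottom, and leave the loose parts around the timer where they are.

Things in the scene. Friction and masses are not known exactly. Their poses are not given: they have to be found in the camera images.
- timer: grey timer housing 130 x 130 mm, fixed on a 160 x 150 mm steel foot plate; origin at the centre of its underside, z up, on the knob's vertical axis. Its top is a round aluminium scale plate 62 mm above the bench with 20 ticks 18 deg apart: the long thick tick, on the housing's own +x side, is home (position 0); positions 1, 2, 3... follow clockwise from above. White terminals on the +x side.
- knob: the timer's knob assembly as a whole (spindle, push and dial); origin as the housing's, it does not move. Forces arise between it and the housing only when the knob is forced against its lock (38 mm from the axis), its end stop (30 mm from the axis) or its bottom; up to about 22 N there is safe. The knob starts at position 1, 2 or 3, fully up.
- dial_grip (a point): point on the knob's axis in its white grip bar, where to take it: 112 mm above the bench with the knob up, 12 mm below the bar's top. The bar is 56 mm long, 14 mm thick, 36 mm high (88 to 124 mm above the bench), upright across a white disc 72 mm in diameter whose top is 88 mm above the bench. Moves and turns with the knob: x along the bar to the pointer, z up.
- dial_pointer (a point): tip of the pointer nose on the rim of the disc, 44 mm from the axis along the bar, with a black line; turns and sinks with the knob.
- dial (a joint): turn of the knob in rad, clockwise from above positive; 0 at position 0 (pointer at the long tick). Click positions are 0.314 rad (18 deg) apart; a spring roller draws the knob into each, with a hump of about 0.2 N m halfway between. The end stop, on a stiff rubber buffer (about 7 N m per rad), is met 0.03 rad anticlockwise of position 0.
- press (a joint): how far the knob is pushed in, m; 0 fully up. A spring pushes up with 3.6 N plus 0.35 N per mm. Up, the knob is locked; it turns only when pushed in by a depth that differs from timer to timer and cannot be seen: 4 to 15 mm. A rigid bottom lies about 2.5 mm beyond that depth (6.5 to 17.5 mm in); there it still turns. Let up between two clicks it sticks part way in.
- screwdriver: loose screwdriver lying on the bench near the timer; leave alone
- pump: loose drain pump motor, a 68 mm wide, 66 mm tall round body with a side spout; leave alone
- bearing: loose steel ball bearing, 52 mm across, 15 mm high; leave alone
- screw_jar: loose clear screw jar with a steel cap, 52 mm across, 65 mm tall; leave alone

How it is judged:
By the outcome, as a careful person would: the job done as asked, in the order asked, and still so for the second after the job is handed in, with the robot touching nothing.
It also fails if it takes over 61 s, if anything falls off the work surface, if the arm or the gripper's body presses on something with over 40 N, if the wrist force passes 120 N, or if a joint passes its speed limit or range.

## Robot

A 6-joint arm with a two-finger parallel gripper is mounted at the origin on the work surface. World frame = base frame: x ahead of the robot, y to its left, z up, the work surface at z = 0. Lengths are in m, angles in rad, forces in N, time in s.
With the tool pointing down it reaches from about 0.375 to 0.975 m from the base axis. Payload 3.8 kg.
Tool frame: the origin (TCP) lies between the finger pads; the fingertips stand 22 mm ahead of it and the grasp point (between the pads) lies 3 mm ahead of it; x points along the fingers, y is the direction in which the jaws open and shut, and the axes are right-handed (so a half turn about x gives the same grasp; the last joint's range is limited). The gripper opens to 85 mm and grips with 20 to 120 N. Pads are 22 mm wide; open, the fingers measure 114 mm over their backs; the gripper's body (76 mm by 85 mm) begins 54 mm behind the grasp point. The pads swing forward as they close: fully open they stand 13 mm farther back than shut.
Start: joints at [1.251, 0.264, 1.604, -0, 1.274, -0.037], TCP at [0.188, 0.648, 0.221] pointing down, gripper open.
Joint ranges: [-2.63, 2.63], [-0.94, 2.18], [0.31, 2.57], [-1.31, 4.45], [0, 2.66], [-2.55, 2.55]. Speed limits (rad/s): [2.57, 2.57, 3.14, 3.14, 3.14, 3.14].

## Interface

Orientations are given as [roll, pitch, yaw] about the fixed x, y, z axes, in that order (R = Rz(yaw) Ry(pitch) Rx(roll)).
In Python, from station import read_state, get_image, camera_params, finish_job gives the robot as it stands.
- The arm moves only by the tool drive_tool, never from a script. Its argument "targets" is a list of rows, each a list of 7 numbers: the shift along the tool's x, y, z in m, then the turn, a rotation vector about the tool's x, y, z in rad, then the opening, from 0 (shut) to 1 (fully open). A call has 1 to 10 rows; each row is the pose to reach, as a shift and turn from the pose commanded when the call began, along the tool's axes at that moment; what a row does not reach only later rows make up. A row lasts 1/12 s, in which the tool goes at most 41.7 mm and 7.16 degrees, less where a joint would pass 70% of its speed; a pose out of reach is approached as far as the arm can. A call with a gripper value outside its range is refused whole. The fingers move at their own pace and stop on an object; "newtons" is the grip in N (left out, the last holds). Time passes only in rows, so rows that repeat a pose let the fingers close. It gives the time, the measured TCP pose, the force and the opening at its end, in the units of the state.
- read_state(): the state, without advancing time (a new reading comes with each control period).
- get_image(name): name is "side" or "top" or "wrist"; returns the picture (480x640x3 uint8, blue, green, red); there is no depth.
- camera_params(name): a dict with "fx", "fy", "cx", "cy" (pixels), "world_from_camera" (4x4, takes a point from camera to world coordinates). Camera axes: x right, y up, looking along -z (the intrinsics and any distortion apply to the point x, -y, -z); pixel columns grow to the right and rows downward; lengths in m; the calibration is good to about 2 mm. A picture is of the moment at which its call begins: read the wrist's pose just before it. camera_params takes no time and is no camera call; for the wrist camera it gives the pose at the moment of the call.
- finish_job(): hands the job in, once; it reports no verdict.
The state is a dict: "clock": time; "q": joint angles; "joint_velocities": joint speeds; "joint_efforts": joint torques, N m; "position": TCP position; "eef_rot": TCP orientation; "contact_force": force on the tool from outside, world axes, zero at the start; "torque": the same for the moment, N m; "opening": finger opening in m.
Only numpy, scipy, OpenCV 4.12 (cv2) and the standard library are available. Lean on these libraries where they do the work, as an engineer would, in place of code of your own. Each camera call takes 0.05 s, during which the arm holds its last target.

## Working session

There is one attempt and no reset: what is moved stays moved. The work goes in short steps, Python scripts to look and compute and a tool call to move; the robot and the scene stay as the last step left them, time stands still between calls to the robot, and variables do not carry over. Pictures are saved under pics/ and viewed, and the job is handed in when it is done.

Besides the shell and the picture viewer there is one more tool, called after "Call:" as name(argument=value, ...) on one line, values as JSON. drive_tool: Moves the arm, as the interface text tells. Its arguments: {"type":"object","properties":{"targets":{"type":"array"},"newtons":{"type":"number"}},"required":["targets"]}

```bash
mkdir -p pics; ls
python3 - <<'E'
from station import *
import cv2,numpy as np
np.set_printoptions(precision=4,suppress=True)
s=read_state();print(s)
for n in ["side","top"]:
    cv2.imwrite(f"pics/{n}0.png",get_image(n)); p=camera_params(n);print(n,p)
E
```

```text
pics
{'clock': 0.0, 'q': array([ 1.2511,  0.2647,  1.6054,  0.    ,  1.2737, -0.0369]), 'joint_velocities': array([ 0.0015,  0.0002,  0.0005,  0.0004, -0.0015,  0.0012]), 'joint_efforts': array([ -0.0005, -51.5114, -36.7312,  -0.0002,   0.0132,   0.    ]), 'position': array([0.1881, 0.6475, 0.2196]), 'eef_rot': array([-1.6122,  1.5686, -1.895 ]), 'contact_force': array([-0.9057, -0.3962, -0.3537]), 'torque': array([-0.0036,  0.03  , -0.0196]), 'opening': 0.0854818471278024}
side {'fx': 526.8480254636444, 'fy': 526.8480254636444, 'cx': 323.81776553942933, 'cy': 245.93749635606665, 'world_from_camera': array([[ 0.8327,  0.3684, -0.4134,  0.2256],
       [-0.5537,  0.5609, -0.6154, -0.4534],
       [ 0.0052,  0.7414,  0.6711,  0.6401],
       [ 0.    ,  0.    ,  0.    ,  1.    ]])}
top {'fx': 601.1085520890983, 'fy': 601.1085520890983, 'cx': 320.92553258755123, 'cy': 243.22467318488043, 'world_from_camera': array([[ 0.0245,  0.9927, -0.1179,  0.479 ],
       [-0.999 ,  0.0288,  0.0351,  0.0718],
       [ 0.0382,  0.1169,  0.9924,  1.0122],
       [ 0.    ,  0.    ,  0.    ,  1.    ]])}
```

View pics/side0.png

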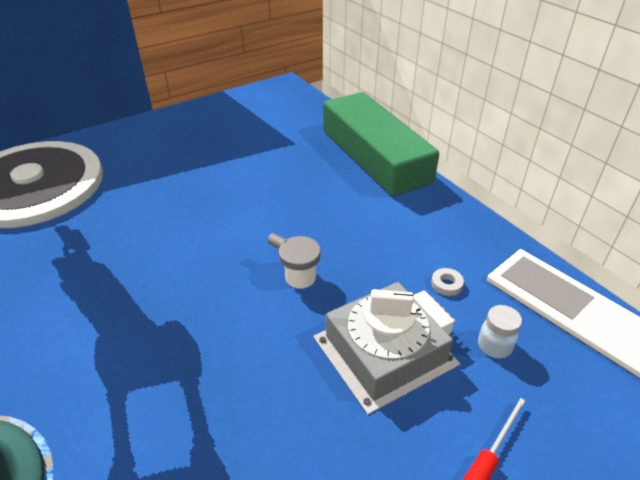

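View pics/top0.png

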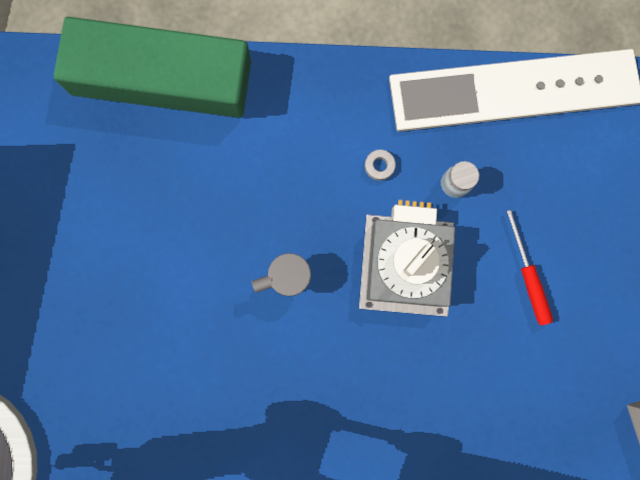

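The top view shows the timer with its scale centre near (414,262), the long tick at about (416,233) and the pointer up and to the right. I'll zoom in on both views.

Run:
```python
import cv2
a=cv2.imread("pics/top0.png")[195:325,350:480];cv2.imwrite("pics/top0z.png",cv2.resize(a,(585,585),interpolation=cv2.INTER_CUBIC)) 
a=cv2.imread("pics/side0.png")[270:410,310:470];cv2.imwrite("pics/side0z.png",cv2.resize(a,None,fx=4,fy=4,interpolation=cv2.INTER_CUBIC))
```

```text
(no output)
```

View pics/top0z.png

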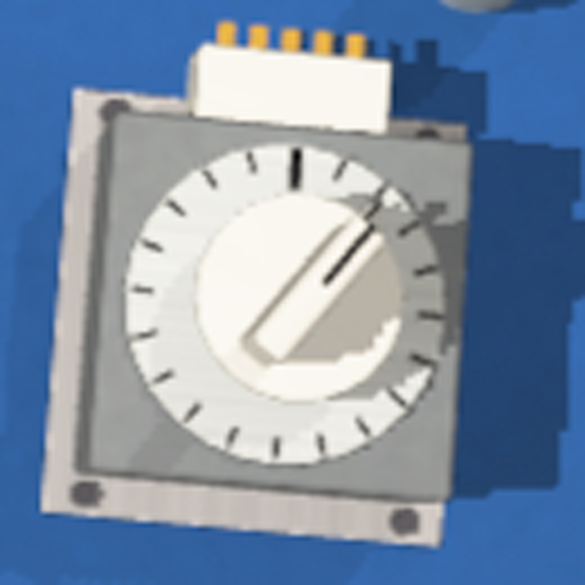

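View pics/side0z.png

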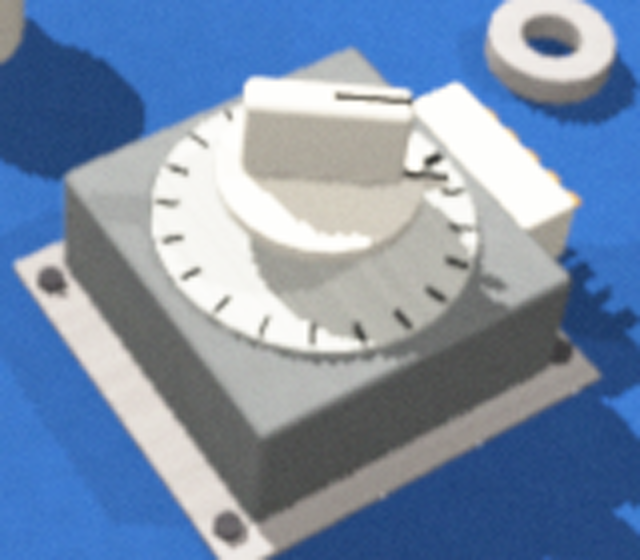

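```bash
cat > h.py <<'E'
import numpy as np,cv2
from station import *
np.set_printoptions(precision=4,suppress=True)
def ray(p,uv):
    T=np.array(p["world_from_camera"]);d=np.array([(uv[0]-p["cx"])/p["fx"],-(uv[1]-p["cy"])/p["fy"],-1.])
    return T[:3,3],T[:3,:3]@d
def onz(p,uv,z):
    o,d=ray(p,uv);return o+d*(z-o[2])/d[2]
def proj(p,X):
    T=np.array(p["world_from_camera"]);c=T[:3,:3].T@(np.array(X)-T[:3,3]);return p["cx"]+p["fx"]*c[0]/-c[2],p["cy"]-p["fy"]*c[1]/-c[2]
def circ(P):
    A=np.c_[2*P[:,0],2*P[:,1],np.ones(len(P))];s=np.linalg.lstsq(A,(P[:,:2]**2).sum(1),rcond=None)[0]
    return s[0],s[1],np.sqrt(s[2]+s[0]**2+s[1]**2)
E
python3 - <<'E'
from h import *
p=camera_params("top")
# zoom tick centres clockwise from home
t={0:(296,169),1:(342,166),3:(410,224),4:(428,270),5:(431,315),6:(422,360),7:(398,397),8:(363,430),9:(321,444),10:(277,447),11:(232,437),12:(193,412),13:(162,379),14:(146,336),15:(143,290),16:(152,246),17:(177,208),18:(209,176),19:(252,163)}
f=lambda z:((z[0]+.5)/4.5-.5+350,(z[1]+.5)/4.5-.5+195)
P=np.array([onz(p,f(v),.062) for k,v in t.items() if k]);c=circ(P);print("top centre",c)
ks=[k for k in t if k]
a=np.array([np.arctan2(q[1]-c[1],q[0]-c[0])+k*np.pi/10 for k,q in zip(ks,P)]);a=np.angle(np.exp(1j*a));print(np.degrees(a));h=np.median(a)
# bar: ends of top edges at z=.124
print("home deg",np.degrees(h))
b1=onz(p,f((327,283)),.124);b2=onz(p,f((372,227)),.124)
print("line deg",np.degrees(np.arctan2(*(b2-b1)[1::-1])),b1,b2)
# disc centre (z .088)
print("plate px",f((299,297)),onz(p,f((299,297)),.088))
p=camera_params("side")
g=lambda z:((z[0]+.5)/4-.5+310,(z[1]+.5)/4-.5+270)
t=[(167,203),(172,239),(188,277),(223,306),(265,326),(313,333),(360,332),(402,319),(436,294),(457,264),(464,229),(177,168),(199,139),(230,113),(433,160)]
Q=np.array([onz(p,g(v),.062) for v in t[:-1]]);print("side",circ(Q))
b1=onz(p,g((337,96)),.124);b2=onz(p,g((411,101)),.124);print("line",np.degrees(np.arctan2(*(b2-b1)[1::-1])),b1,b2)
E
```

```text
top centre (np.float64(0.5666369032900485), np.float64(-0.11029839610337483), np.float64(0.05193185782981698))
[-3.4559 -2.5153 -3.8481 -3.7396 -3.9947 -3.626  -4.757  -4.2575 -3.7301
 -3.7647 -3.7262 -3.1314 -2.8317 -2.9772 -2.8271 -3.1084 -3.2289 -3.1853]
home deg -3.540946133608777
line deg -38.0664328638213 [ 0.5675 -0.1116  0.124 ] [ 0.5866 -0.1266  0.124 ]
plate px (416.05555555555554, 260.6111111111111) [ 0.5659 -0.1093  0.088 ]
side (np.float64(0.5679541922500843), np.float64(-0.10742423789374256), np.float64(0.05244231519028268))
line -38.62266760983691 [ 0.569  -0.1099  0.124 ] [ 0.5881 -0.1251  0.124 ]
```

```bash
cat >> h.py <<'E'
from scipy.spatial.transform import Rotation as Rn
def pose():
    s=read_state();return np.array(s["position"]),Rn.from_euler("xyz",s["eef_rot"]),s
def delta(tp,yawx):
    """yawx: world angle deg of tool z (along bar); returns shift, rotvec in tool axes"""
    p,R,s=pose();a=np.radians(yawx);z=np.array([np.cos(a),np.sin(a),0]);x=np.array([0,0,-1.]);y=np.cross(z,x)
    Rt=Rn.from_matrix(np.c_[x,y,z]);return R.inv().apply(np.array(tp)-p),(R.inv()*Rt).as_rotvec()
E
python3 - <<'E'
from h import *
p,R,s=pose();print(R.as_matrix())
for y in (-39.5,140.5):
    print(y,*delta([.567,-.109,.22],y))
E
```

```text
[[-0.0006  0.2791  0.9603]
 [-0.0019  0.9603 -0.2791]
 [-1.     -0.002  -0.0001]]
-39.5 [ 0.0009 -0.6208  0.5749] [0.4066 0.0004 0.002 ]
140.5 [ 0.0009 -0.6208  0.5749] [-2.735  -0.0028  0.0005]
```

Call:
drive_tool(targets=[[0, -0.03, 0.028, 0.04, 0, 0, 1], [0, -0.06, 0.056, 0.08, 0, 0, 1], [0, -0.09, 0.084, 0.12, 0, 0, 1], [0, -0.12, 0.111, 0.16, 0, 0, 1], [0, -0.15, 0.139, 0.2, 0, 0, 1], [0, -0.18, 0.167, 0.24, 0, 0, 1], [0, -0.21, 0.195, 0.28, 0, 0, 1], [0, -0.24, 0.222, 0.32, 0, 0, 1], [0, -0.27, 0.25, 0.36, 0, 0, 1], [0, -0.3, 0.278, 0.4066, 0, 0, 1]], newtons=40)

```text
clock: 0.93
position: [0.3716, 0.2805, 0.2206]
eef_rot: [-1.669, 1.571, -2.36]
contact_force: [1.7, 0.4, 0.2]
opening: 0.0855
```

Run:
```python
from h import *
print(*delta([.567,-.109,.22],-39.5),pose()[2]['q'])
```

```text
[ 0.0006 -0.1757  0.3988] [-0.0015 -0.      0.0003] [ 0.5932 -0.1406  2.0326 -0.0001  1.2498 -0.2867]
```

Call:
drive_tool(targets=[[0, -0.014, 0.032, 0, 0, 0, 1], [0, -0.028, 0.064, 0, 0, 0, 1], [0, -0.044, 0.1, 0, 0, 0, 1], [0, -0.06, 0.136, 0, 0, 0, 1], [0, -0.076, 0.172, 0, 0, 0, 1], [0, -0.092, 0.208, 0, 0, 0, 1], [0, -0.108, 0.244, 0, 0, 0, 1], [0, -0.124, 0.28, 0, 0, 0, 1], [0, -0.138, 0.312, 0, 0, 0, 1], [0, -0.148, 0.335, 0, 0, 0, 1]])

```text
clock: 1.77
position: [0.5366, -0.0478, 0.2205]
eef_rot: [-1.169, 1.57, -1.86]
contact_force: [0.6, 1.1, -0.5]
opening: 0.0853
```

Call:
drive_tool(targets=[[0, -0.007, 0.016, 0, 0, 0, 1], [0, -0.014, 0.032, 0, 0, 0, 1], [0, -0.021, 0.048, 0, 0, 0, 1], [0, -0.026, 0.059, 0, 0, 0, 1], [0, -0.0275, 0.063, 0, 0, 0, 1], [0, -0.0275, 0.063, 0, 0, 0, 1], [0, -0.0275, 0.063, 0, 0, 0, 1]])

```text
clock: 2.35
position: [0.5668, -0.1056, 0.2207]
eef_rot: [3.118, 1.57, 2.429]
contact_force: [0.1, 0.8, -0.5]
opening: 0.0856
```

Run:
```python
from h import *
print(*delta([.567,-.109,.22],-39.5),pose()[2])
import pickle
p=camera_params("wrist");im=get_image("wrist");cv2.imwrite("pics/w1.png",im);pickle.dump(p,open("w1.pkl","wb"));print(p)
```

```text
[ 0.0007 -0.0025  0.0023] [ 0.    -0.001 -0.   ] {'clock': 2.35, 'q': array([-0.2276,  0.0795,  1.8188,  0.0005,  1.2442, -1.1092]), 'joint_velocities': array([ 0.0117, -0.0104,  0.0077, -0.0008,  0.0001, -0.0001]), 'joint_efforts': array([ -0.5022, -40.5956, -36.6512,  -0.0522,  -0.0452,  -0.0115]), 'position': array([ 0.5668, -0.1056,  0.2207]), 'eef_rot': array([3.1183, 1.5698, 2.429 ]), 'contact_force': array([ 0.0969,  0.8491, -0.4794]), 'torque': array([0.0142, 0.0483, 0.0277]), 'opening': 0.08561866249210279}
{'fx': 343.5088611899916, 'fy': 343.5088611899916, 'cx': 319.8894768686638, 'cy': 245.41132719880235, 'world_from_camera': array([[ 0.6359, -0.7397, -0.22  ,  0.5104],
       [ 0.7717,  0.6094,  0.1816, -0.0599],
       [-0.0003, -0.2853,  0.9584,  0.375 ],
       [ 0.    ,  0.    ,  0.    ,  1.    ]])}
```

View pics/w1.png

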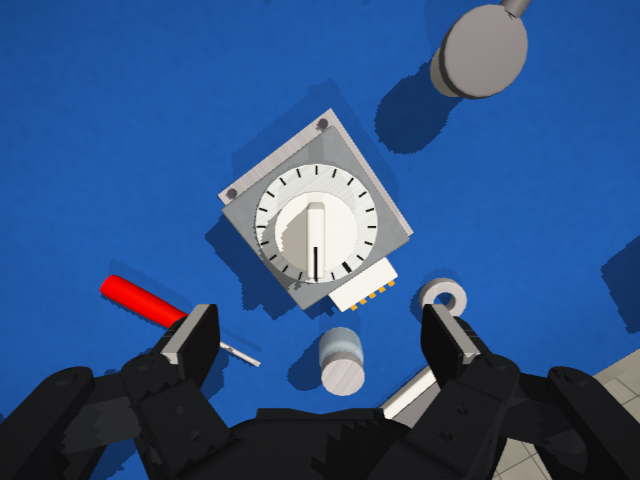

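The wrist view shows the bar upright at column ~316 with the pointer at its lower end, and the home tick at about (347,267). Now I'll measure the bar more finely.

Run:
```python
import cv2
a=cv2.imread("pics/w1.png")[155:295,246:386];cv2.imwrite("pics/w1z.png",cv2.resize(a,(560,560),interpolation=cv2.INTER_CUBIC))
```

```text
(no output)
```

View pics/w1z.png

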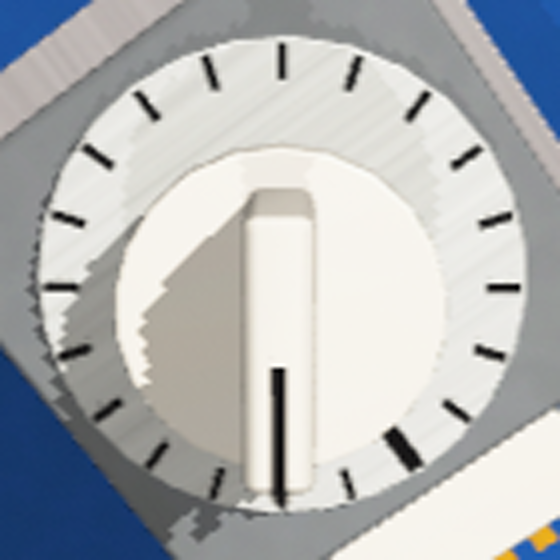

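Run:
```python
from h import *
import pickle
p=pickle.load(open("w1.pkl","rb"))
f=lambda z:((z[0]+.5)/4-.5+246,(z[1]+.5)/4-.5+155)
t=[(282,60),(355,71),(418,106),(467,156),(496,220),(503,288),(489,352),(456,411),(348,484),(217,484),(158,455),(107,410),(74,352),(60,288),(68,219),(97,156),(147,106),(210,72)]
P=np.array([onz(p,f(v),.062) for v in t]);c=circ(P);print(c)
k=[-8,-7,-6,-5,-4,-3,-2,-1,1,3,4,5,6,7,8,9,10,11]  # tick idx, rough
k=[12,13,14,15,16,17,18,19,1,3,4,5,6,7,8,9,10,11]
a=np.degrees(np.angle(np.exp(1j*(np.arctan2(P[:,1]-c[1],P[:,0]-c[0])+np.array(k)*np.pi/10))));print(a.round(1),np.median(a))
a,b=onz(p,f((280,217)),.124),onz(p,f((279.5,490)),.124);print("bar",a,b,(a+b)/2,np.linalg.norm(b-a),np.degrees(np.arctan2(*(b-a)[1::-1])))
print(delta([*(c[:2]),.22],-39.5))
```

```text
(np.float64(0.5656308157126386), np.float64(-0.11003608095599532), np.float64(0.05183993485541919))
[-3.7 -3.9 -3.9 -3.6 -3.8 -3.9 -3.5 -3.8 -3.6 -3.4 -3.2 -3.6 -3.6 -3.1
 -3.5 -3.5 -3.5 -3.6] -3.593887787855841
bar [ 0.5443 -0.092   0.124 ] [ 0.5859 -0.1266  0.124 ] [ 0.5651 -0.1093  0.124 ] 0.05411887942264367 -39.7958557504691
(array([ 0.0007, -0.0043,  0.0022]), array([ 0.0005, -0.0008, -0.0001]))
```

Run:
```python
from h import *
print(delta([.566,-.1097,.115],-39.6))
```

```text
(array([ 0.1057, -0.0039,  0.0023]), array([ 0.0023, -0.0008, -0.0001]))
```

Call:
drive_tool(targets=[[0.015, -0.001, 0.001, 0.002, -0.001, 0, 1], [0.035, -0.003, 0.002, 0.002, -0.001, 0, 1], [0.055, -0.004, 0.0023, 0.002, -0.001, 0, 1], [0.075, -0.004, 0.0023, 0.002, -0.001, 0, 1], [0.09, -0.004, 0.0023, 0.002, -0.001, 0, 1], [0.1, -0.004, 0.0023, 0.002, -0.001, 0, 1], [0.105, -0.004, 0.0023, 0.002, -0.001, 0, 1], [0.1055, -0.004, 0.0023, 0.002, -0.001, 0, 1], [0.1055, -0.004, 0.0023, 0.002, -0.001, 0, 1], [0.1055, -0.004, 0.0023, 0.002, -0.001, 0, 1]])

```text
clock: 3.23
position: [0.5673, -0.1106, 0.1167]
eef_rot: [0.322, 1.568, -0.369]
contact_force: [0.5, -0.5, -0.2]
opening: 0.0854
```

Run:
```python
from h import *
print(delta([.566,-.1097,.115],-39.6));s=pose()[2];print(s['contact_force'],s['torque'],s['position'])
cv2.imwrite("pics/w2.png",get_image("wrist"))
```

```text
(array([ 0.0017, -0.0001, -0.0016]), array([ 0.    ,  0.0029, -0.001 ]))
[ 0.5015 -0.5287 -0.1965] [ 0.0154 -0.0073  0.0497] [ 0.5673 -0.1106  0.1167]
```

View pics/w2.png

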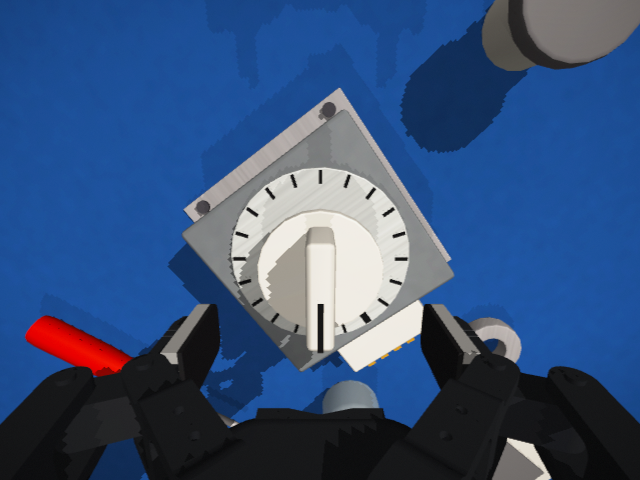

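Call:
drive_tool(targets=[[0.001, 0, -0.0015, 0, 0, 0, 1], [0.001, 0, -0.0015, 0, 0, 0, 0.3], [0.001, 0, -0.0015, 0, 0, 0, 0.3], [0.001, 0, -0.0015, 0, 0, 0, 0.3], [0.001, 0, -0.0015, 0, 0, 0, 0.3], [0.001, 0, -0.0015, 0, 0, 0, 0.3], [0.001, 0, -0.0015, 0, 0, 0, 0.3], [0.001, 0, -0.0015, 0, 0, 0, 0.3]])

```text
clock: 3.95
position: [0.5652, -0.1097, 0.1144]
eef_rot: [-0.023, 1.57, -0.715]
contact_force: [0.1, 0.9, 1.1]
opening: 0.0256
```

Run:
```python
from h import *
print(delta([.566,-.1097,.115],-39.6));s=pose()[2];print(s['contact_force'],s['torque'],s['position'],s['opening'])
cv2.imwrite("pics/w3.png",get_image("wrist"))
```

```text
(array([-0.0006,  0.0005,  0.0007]), array([-0.0003,  0.0009,  0.    ]))
[0.0557 0.904  1.0899] [ 0.025  -0.0353  0.0105] [ 0.5652 -0.1097  0.1144] 0.02557467544690645
```

View pics/w3.png

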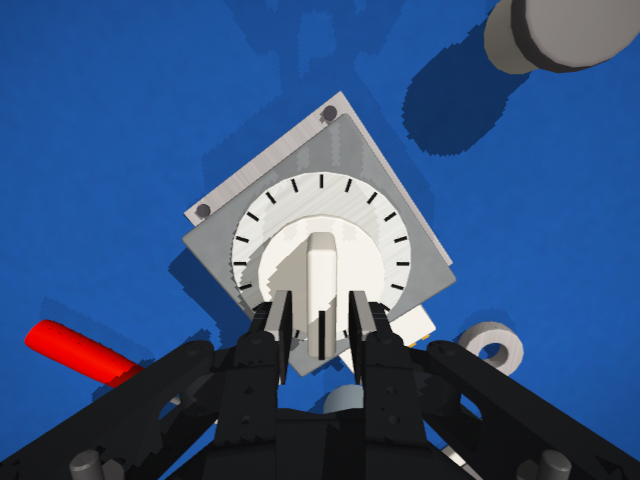

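The fingers straddle the bar evenly: pads at columns 291 and 350, bar at 307–336. Closing.

Call:
drive_tool(targets=[[0, 0, 0, 0, 0, 0, 0.2], [0, 0, 0, 0, 0, 0, 0.15], [0, 0, 0, 0, 0, 0, 0.1], [0, 0, 0, 0, 0, 0, 0.05], [0, 0, 0, 0, 0, 0, 0], [0, 0, 0, 0, 0, 0, 0], [0, 0, 0, 0, 0, 0, 0], [0, 0, 0, 0, 0, 0, 0]], newtons=40)

```text
clock: 4.67
position: [0.5652, -0.1096, 0.1144]
eef_rot: [-0.013, 1.57, -0.705]
contact_force: [-0.1, -0.2, 1.1]
opening: -0.0
```

```bash
cat > st.py <<'E'
from h import *
p,R,s=pose();z=R.as_matrix()[:,2]
print(s['clock'],"F",s['contact_force'],"M",s['torque'],"P",s['position'],"yaw %.2f"%np.degrees(np.arctan2(z[1],z[0])),"tilt",R.as_matrix()[:2,0],s['opening'])
E
python3 st.py
```

```text
4.6667 F [-0.0851 -0.25    1.1163] M [ 0.0381  0.0244 -0.021 ] P [ 0.5652 -0.1096  0.1144] yaw -39.61 tilt [ 0.0008 -0.0007] -4.2489055790831745e-05
```

Run:
```python
from h import *
cv2.imwrite("pics/w4.png",get_image("wrist"));cv2.imwrite("pics/s4.png",cv2.resize(get_image("side")[200:400,250:510],None,fx=3,fy=3,interpolation=cv2.INTER_CUBIC))
```

```text
(no output)
```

View pics/w4.png

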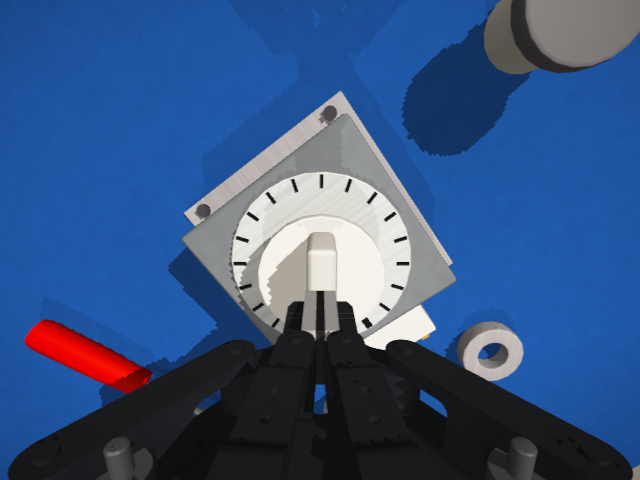

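View pics/s4.png

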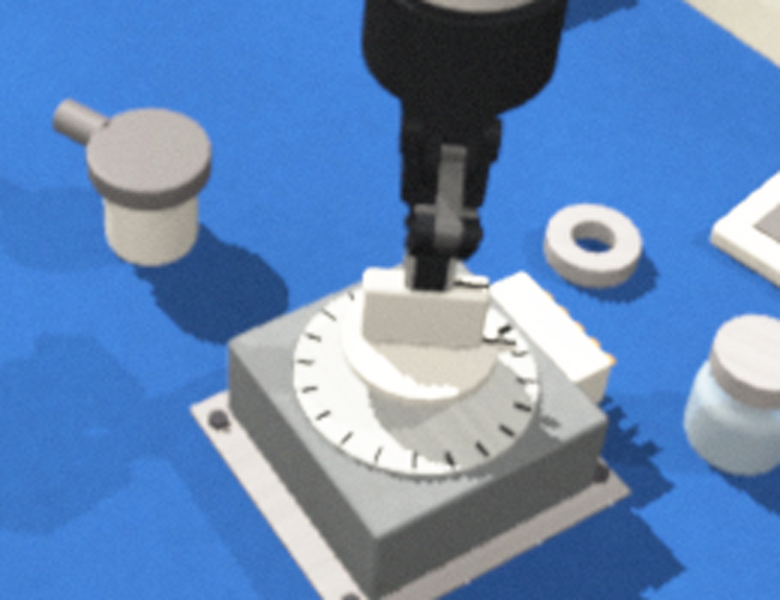

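The fingers shut fully without gripping. In the wrist view the tips, at about (320,300), overlap the bar. I'll project the reported tip position into the views to find the mismatch.

Run:
```python
from h import *
p,R,s=pose();T=R.as_matrix()
tip=p+T@[.022,0,0]
for n in("side","top","wrist"):
    c=camera_params(n)
    print(n,"tip",proj(c,tip),"tcp",proj(c,p),"bar top centre",proj(c,[.566,-.1097,.124]))
c=camera_params("side")
u,v=proj(c,tip);print("s4 px tip",(u-250)*3,(v-200)*3); u,v=proj(c,p);print("s4 tcp",(u-250)*3,(v-200)*3)
cv2.imwrite("pics/t4.png",cv2.resize(get_image("top")[195:325,350:480],None,fx=4.5,fy=4.5,interpolation=cv2.INTER_CUBIC))
```

```text
side tip (np.float64(389.37713294059097), np.float64(310.44281644847877)) tcp (np.float64(390.82065661746833), np.float64(299.5995343698106)) bar top centre (np.float64(392.0192951961107), np.float64(294.47706637787496))
top tip (np.float64(416.81187815443343), np.float64(260.8766834171525)) tcp (np.float64(419.66712757080666), np.float64(259.6078970828502)) bar top centre (np.float64(421.0050734497951), np.float64(258.4487361394735))
wrist tip (np.float64(320.97228796670174), np.float64(280.1594054529927)) tcp (np.float64(321.0929690084254), np.float64(297.32985442537114)) bar top centre (np.float64(322.2523164033295), np.float64(307.6648689028291))
s4 px tip 418.1313988217729 331.3284493454363
s4 tcp 422.461969852405 298.79860310943184
```

Run:
```python
import cv2
a=cv2.imread("pics/w4.png")[210:350,240:400];cv2.imwrite("pics/w4z.png",cv2.resize(a,None,fx=4.5,fy=4.2,interpolation=cv2.INTER_CUBIC))
```

```text
(no output)
```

View pics/w4z.png

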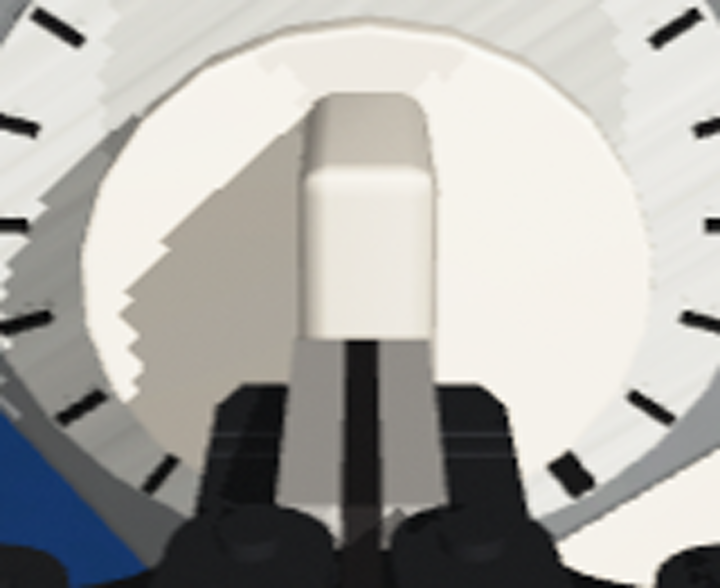

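Run:
```python
from h import *
p,R,s=pose();T=R.as_matrix();c=camera_params("wrist")
for x in (.022,.012,.003,-.0096,-.02):
  for z in (-.011,.011): 
    q=p+T@[x,0.0,z];print(x,z,"worldz %.4f"%q[2],np.round(proj(c,q),1))
for y in (.007,-.007,.0135,.02): print(y,np.round(proj(c,p+T@[-.0096,y,-.011]),1))
```

```text
0.022 -0.011 worldz 0.0924 [321.  261.3]
0.022 0.011 worldz 0.0924 [321.  298.4]
0.012 -0.011 worldz 0.1024 [321.1 267.8]
0.012 0.011 worldz 0.1024 [321.  306.5]
0.003 -0.011 worldz 0.1114 [321.1 274.2]
0.003 0.011 worldz 0.1114 [321.1 314.6]
-0.0096 -0.011 worldz 0.1240 [321.2 284.3]
-0.0096 0.011 worldz 0.1240 [321.1 327.3]
-0.02 -0.011 worldz 0.1344 [321.3 293.9]
-0.02 0.011 worldz 0.1344 [321.2 339.4]
0.007 [336.6 284.3]
-0.007 [305.8 284.3]
0.0135 [350.9 284.3]
0.02 [365.2 284.3]
```

View pics/t4.png

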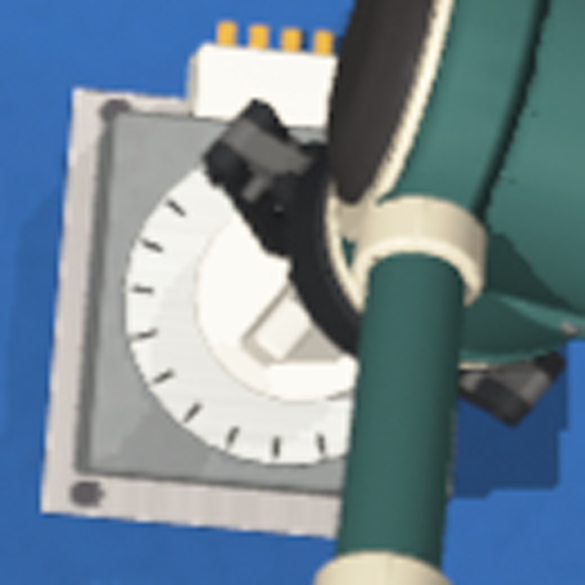

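Run:
```python
import cv2,numpy as np
a=cv2.imread("pics/w3.png")[210:400,240:400];b=cv2.imread("pics/w2.png")[280:400,140:260]
cv2.imwrite("pics/w3z.png",cv2.resize(a,None,fx=3.1,fy=3.1,interpolation=cv2.INTER_CUBIC));cv2.imwrite("pics/w2z.png",cv2.resize(b,None,fx=4,fy=4,interpolation=cv2.INTER_CUBIC))
```

```text
(no output)
```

View pics/w3z.png

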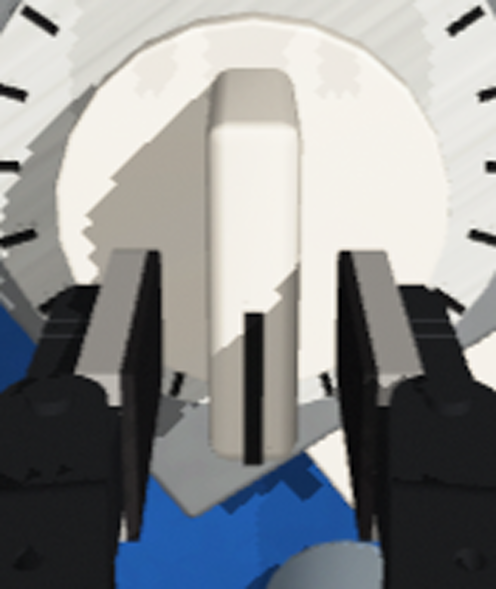

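View pics/w2z.png

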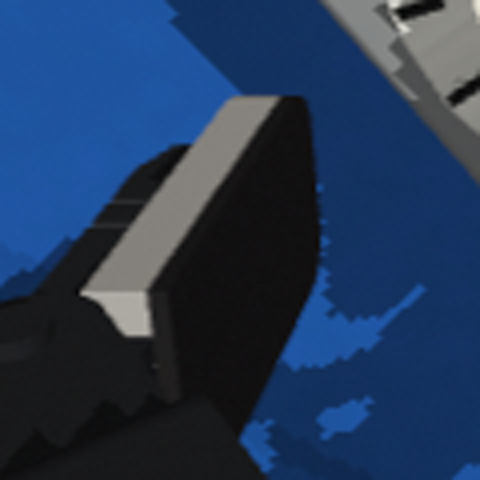

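Run:
```python
from h import *
p,R,s=pose();T=R.as_matrix()
c=camera_params("side");o,d=ray(c,(250+432/3,200+289/3))
# intersect with planes tool-y = +-0.008 (near pad) through tool axis
for y in(-.012,0,.012):
    n=T[:,1];t=((p+T[:,1]*y-o)@n)/(d@n);q=o+d*t;print(y,q,"tool",T.T@(q-p))
c=camera_params("wrist");o,d=ray(c,(321,291));
for z in(-.011,-.009):
    n=T[:,2];t=((p+n*z-o)@n)/(d@n);q=o+d*t;print(z,q,"tool",T.T@(q-p))
print("near side y sign",T.T@(np.array([.2256,-.4534,.64])-p))
```

```text
-0.012 [ 0.5594 -0.1204  0.1342] tool [-0.0198 -0.012   0.0025]
0 [ 0.5679 -0.1119  0.1213] tool [-0.0069 -0.      0.0036]
0.012 [ 0.5764 -0.1034  0.1083] tool [0.0061 0.012  0.0047]
-0.011 [ 0.5566 -0.1027  0.1313] tool [-0.017  -0.0001 -0.011 ]
-0.009 [ 0.5581 -0.104   0.1269] tool [-0.0125 -0.0001 -0.009 ]
near side y sign [-0.5256 -0.4813 -0.0419]
```

The side and wrist views agree that the shut fingertips are about 13 mm behind the reported TCP (z≈0.128). The stated figure is 22 mm ahead, so the jaws closed just above the bar. I'll reopen, go down about 30 mm with the jaws astride the bar, and check by picture before gripping.

Call:
drive_tool(targets=[[0, 0, 0, 0, 0, 0, 0.5], [0, 0, 0, 0, 0, 0, 0.5], [0, 0, 0, 0, 0, 0, 0.5], [0, 0, 0, 0, 0, 0, 0.5], [0, 0, 0, 0, 0, 0, 0.5], [0.003, 0, 0, 0, 0, 0, 0.5], [0.008, 0, 0, 0, 0, 0, 0.5], [0.012, 0, 0, 0, 0, 0, 0.5], [0.015, 0, 0, 0, 0, 0, 0.5], [0.015, 0, 0, 0, 0, 0, 0.5]])

```text
clock: 5.65
position: [0.5642, -0.1094, 0.098]
eef_rot: [-2.339, 1.569, -3.031]
contact_force: [-0.5, 0.2, -0.3]
opening: 0.0425
```

```bash
python3 st.py
python3 - <<'E'
from h import *
cv2.imwrite("pics/s5.png",cv2.resize(get_image("side")[200:400,250:510],None,fx=3,fy=3,interpolation=cv2.INTER_CUBIC))
E
```

```text
5.65 F [-0.5367  0.2374 -0.2519] M [-0.0308 -0.0397 -0.0372] P [ 0.5642 -0.1094  0.098 ] yaw -39.61 tilt [-0.0014 -0.0002] 0.042511612857032886
```

View pics/s5.png

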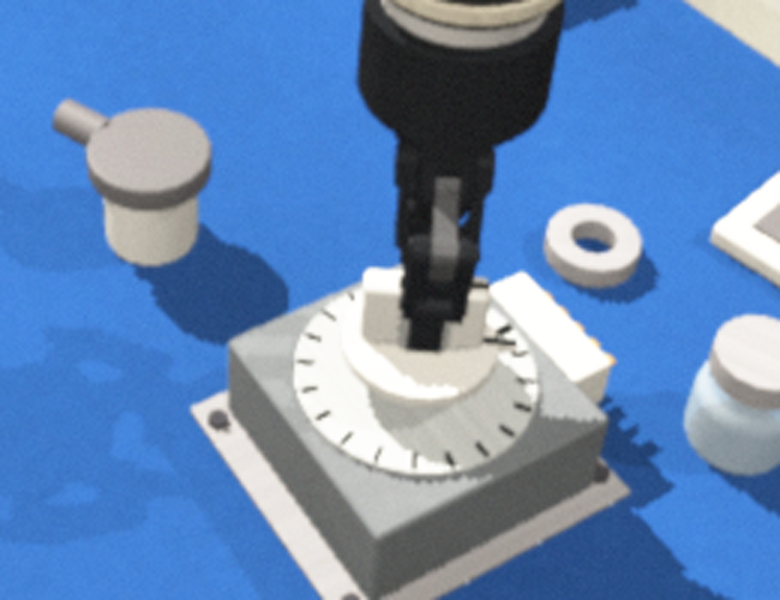

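Run:
```python
from h import *
p,R,s=pose();T=R.as_matrix()
c=camera_params("side");o,d=ray(c,(250+425/3,200+348/3))
for y in(-.0213,-.03):
    n=T[:,1];t=((p+T[:,1]*y-o)@n)/(d@n);q=o+d*t;print(y,q,"tool",T.T@(q-p))
print(delta([.566,-.1097,.08],-39.6))
```

```text
-0.0213 [ 0.553  -0.1276  0.1063] tool [-0.0078 -0.0213  0.0026]
-0.03 [ 0.5468 -0.1337  0.1164] tool [-0.0179 -0.03    0.0017]
(array([0.0185, 0.0008, 0.0012]), array([-0.0003, -0.0004,  0.0007]))
```

Call:
drive_tool(targets=[[0.004, 0, 0.001, 0, 0, 0, 0.5], [0.008, 0, 0.001, 0, 0, 0, 0.5], [0.011, 0, 0.001, 0, 0, 0, 0.5], [0.013, 0, 0.001, 0, 0, 0, 0.5], [0.013, 0, 0.001, 0, 0, 0, 0.5], [0.013, 0, 0.001, 0, 0, 0, 0.5]])

```text
clock: 6.2
position: [0.5658, -0.1103, 0.0861]
eef_rot: [-0.376, 1.57, -1.068]
contact_force: [-0.1, 0.3, 0.2]
opening: 0.0428
```

Call:
drive_tool(targets=[[0, 0, 0, 0, 0, 0, 0.25], [0, 0, 0, 0, 0, 0, 0.2], [0, 0, 0, 0, 0, 0, 0.15], [0, 0, 0, 0, 0, 0, 0.1], [0, 0, 0, 0, 0, 0, 0.05], [0, 0, 0, 0, 0, 0, 0], [0, 0, 0, 0, 0, 0, 0]], newtons=40)

```text
clock: 6.78
position: [0.5663, -0.1102, 0.0867]
eef_rot: [0.319, 1.569, -0.372]
contact_force: [1.1, 0.4, 2.4]
opening: 0.0135
```

```bash
python3 st.py
python3 - <<'E'
from h import *
cv2.imwrite("pics/s6.png",cv2.resize(get_image("side")[200:400,250:510],None,fx=3,fy=3,interpolation=cv2.INTER_CUBIC))
cv2.imwrite("pics/w6.png",get_image("wrist"))
E
```

```text
6.7833 F [1.1042 0.3633 2.4108] M [ 0.2715 -0.0917  0.0314] P [ 0.5663 -0.1102  0.0867] yaw -39.61 tilt [ 0.0015 -0.0006] 0.013503017351038885
```

View pics/s6.png

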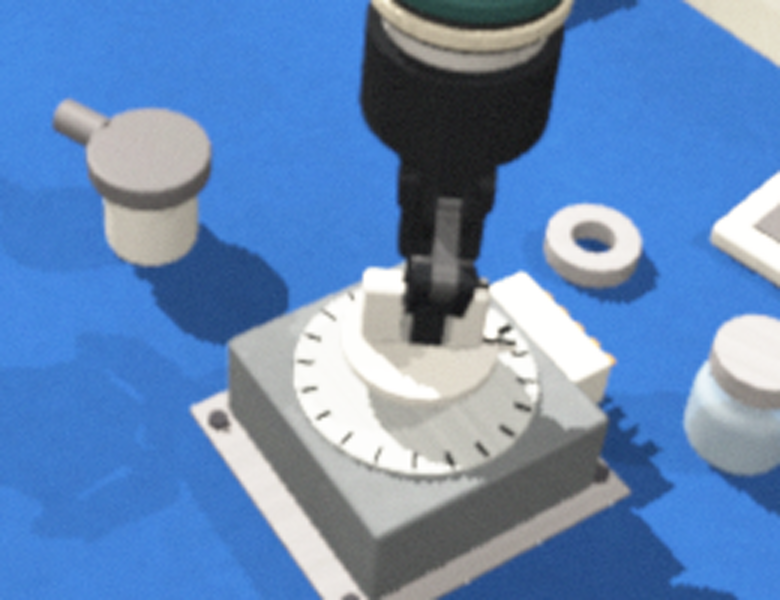

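View pics/w6.png

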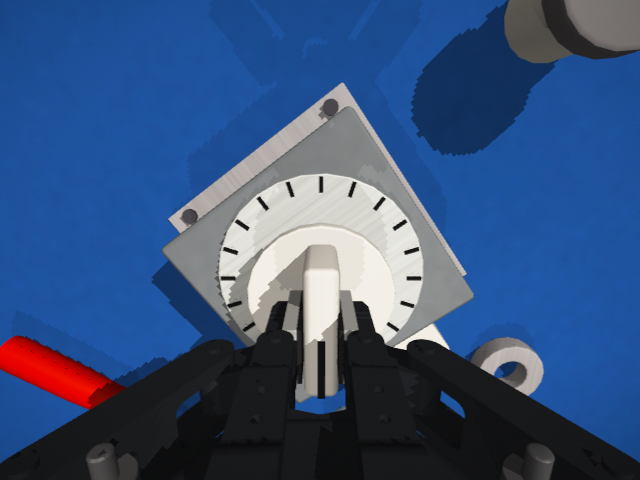

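The bar is gripped: opening 13.5 mm against the 14 mm bar, pads on either side of it in the wrist view. Now pressing in small steps while watching the force.

Call:
drive_tool(targets=[[0.001, 0, 0, 0, 0, 0, 0], [0.002, 0, 0, 0, 0, 0, 0], [0.003, 0, 0, 0, 0, 0, 0], [0.004, 0, 0, 0, 0, 0, 0], [0.004, 0, 0, 0, 0, 0, 0], [0.004, 0, 0, 0, 0, 0, 0]])

```text
clock: 7.38
position: [0.5664, -0.1103, 0.0835]
eef_rot: [0.296, 1.569, -0.396]
contact_force: [-0.8, 1.8, 6.4]
opening: 0.0133
```

Call:
drive_tool(targets=[[0.0005, 0, 0, 0, 0, 0, 0], [0.001, 0, 0, 0, 0, 0, 0], [0.001, 0, 0, 0, 0, 0, 0], [0.001, 0, 0, 0, 0, 0, 0]])

```text
clock: 7.72
position: [0.5665, -0.1103, 0.0827]
eef_rot: [0.3, 1.569, -0.391]
contact_force: [-1.5, 1.3, 7.0]
opening: 0.0137
```

```bash
python3 st.py
```

```text
7.7167 F [-1.5184  1.3022  6.997 ] M [0.3189 0.3436 0.0132] P [ 0.5665 -0.1103  0.0827] yaw -39.61 tilt [ 0.0018 -0.0007] 0.013675813495824153
```

Call:
drive_tool(targets=[[0.0005, 0, 0, 0, 0, 0, 0], [0.001, 0, 0, 0, 0, 0, 0], [0.001, 0, 0, 0, 0, 0, 0], [0.001, 0, 0, 0, 0, 0, 0]])

```text
clock: 8.05
position: [0.5665, -0.1103, 0.0818]
eef_rot: [0.303, 1.569, -0.388]
contact_force: [-2.4, 1.3, 8.0]
opening: 0.0131
```

Call:
drive_tool(targets=[[0.0005, 0, 0, 0, 0, 0, 0], [0.001, 0, 0, 0, 0, 0, 0], [0.001, 0, 0, 0, 0, 0, 0], [0.001, 0, 0, 0, 0, 0, 0]])

```text
clock: 8.38
position: [0.5665, -0.1103, 0.0808]
eef_rot: [0.304, 1.569, -0.387]
contact_force: [-1.6, 1.1, 8.0]
opening: 0.0132
```

Call:
drive_tool(targets=[[0.0005, 0, 0, 0, 0, 0, 0], [0.001, 0, 0, 0, 0, 0, 0], [0.001, 0, 0, 0, 0, 0, 0], [0.001, 0, 0, 0, 0, 0, 0]])

```text
clock: 8.72
position: [0.5665, -0.1103, 0.0799]
eef_rot: [0.308, 1.569, -0.384]
contact_force: [-1.9, 1.8, 8.5]
opening: 0.0136
```

Call:
drive_tool(targets=[[0.0005, 0, 0, 0, 0, 0, 0], [0.001, 0, 0, 0, 0, 0, 0], [0.001, 0, 0, 0, 0, 0, 0], [0.001, 0, 0, 0, 0, 0, 0]])

```text
clock: 9.05
position: [0.5665, -0.1104, 0.0789]
eef_rot: [0.312, 1.569, -0.38]
contact_force: [-0.9, 1.9, 8.6]
opening: 0.0132
```

Call:
drive_tool(targets=[[0.0005, 0, 0, 0, 0, 0, 0], [0.001, 0, 0, 0, 0, 0, 0], [0.001, 0, 0, 0, 0, 0, 0], [0.001, 0, 0, 0, 0, 0, 0]])

```text
clock: 9.38
position: [0.5665, -0.1103, 0.078]
eef_rot: [0.309, 1.569, -0.382]
contact_force: [-2.0, 2.3, 9.1]
opening: 0.0133
```

Call:
drive_tool(targets=[[0.0005, 0, 0, 0, 0, 0, 0], [0.001, 0, 0, 0, 0, 0, 0], [0.001, 0, 0, 0, 0, 0, 0], [0.001, 0, 0, 0, 0, 0, 0]])

```text
clock: 9.72
position: [0.5666, -0.1104, 0.0771]
eef_rot: [0.318, 1.569, -0.373]
contact_force: [-2.0, 1.1, 10.7]
opening: 0.0133
```

Call:
drive_tool(targets=[[0.0003, 0, 0, 0, 0, 0, 0], [0.0005, 0, 0, 0, 0, 0, 0], [0.0005, 0, 0, 0, 0, 0, 0]])

```text
clock: 9.97
position: [0.5666, -0.1103, 0.0767]
eef_rot: [0.302, 1.569, -0.39]
contact_force: [-2.7, 1.5, 10.3]
opening: 0.0134
```

```bash
python3 st.py
```

```text
9.9667 F [-2.664   1.5147 10.2979] M [0.3845 0.5316 0.014 ] P [ 0.5666 -0.1103  0.0767] yaw -39.61 tilt [ 0.0019 -0.0008] 0.013418425143806752
```

Call:
drive_tool(targets=[[0.0003, 0, 0, 0, 0, 0, 0], [0.0005, 0, 0, 0, 0, 0, 0], [0.0005, 0, 0, 0, 0, 0, 0]])

```text
clock: 10.22
position: [0.5666, -0.1104, 0.0761]
eef_rot: [0.313, 1.569, -0.378]
contact_force: [-3.0, 1.3, 10.5]
opening: 0.0134
```

Call:
drive_tool(targets=[[0.0003, 0, 0, 0, 0, 0, 0], [0.0005, 0, 0, 0, 0, 0, 0], [0.0005, 0, 0, 0, 0, 0, 0]])

```text
clock: 10.47
position: [0.5666, -0.1104, 0.0757]
eef_rot: [0.299, 1.569, -0.393]
contact_force: [-2.3, 0.5, 9.0]
opening: 0.0134
```

Call:
drive_tool(targets=[[0.0003, 0, 0, 0, 0, 0, 0], [0.0005, 0, 0, 0, 0, 0, 0], [0.0005, 0, 0, 0, 0, 0, 0]])

```text
clock: 10.72
position: [0.5666, -0.1104, 0.0753]
eef_rot: [0.299, 1.569, -0.393]
contact_force: [-2.9, 1.5, 10.4]
opening: 0.0131
```

Call:
drive_tool(targets=[[0.0003, 0, 0, 0, 0, 0, 0], [0.0005, 0, 0, 0, 0, 0, 0], [0.0005, 0, 0, 0, 0, 0, 0]])

```text
clock: 10.97
position: [0.5667, -0.1104, 0.0752]
eef_rot: [0.298, 1.569, -0.393]
contact_force: [-4.0, 2.7, 12.6]
opening: 0.0132
```

Call:
drive_tool(targets=[[0.0003, 0, 0, 0, 0, 0, 0], [0.0005, 0, 0, 0, 0, 0, 0], [0.0005, 0, 0, 0, 0, 0, 0]])

```text
clock: 11.22
position: [0.5668, -0.1104, 0.0751]
eef_rot: [0.308, 1.568, -0.383]
contact_force: [-4.1, 2.6, 15.5]
opening: 0.013
```

Call:
drive_tool(targets=[[0.0003, 0, 0, 0, 0, 0, 0], [0.0005, 0, 0, 0, 0, 0, 0], [0.0005, 0, 0, 0, 0, 0, 0]])

```text
clock: 11.47
position: [0.5669, -0.1105, 0.075]
eef_rot: [0.304, 1.568, -0.387]
contact_force: [-5.2, 2.8, 16.5]
opening: 0.0134
```

Call:
drive_tool(targets=[[0.0003, 0, 0, 0, 0, 0, 0], [0.0005, 0, 0, 0, 0, 0, 0], [0.0005, 0, 0, 0, 0, 0, 0]])

```text
clock: 11.72
position: [0.5669, -0.1105, 0.0749]
eef_rot: [0.298, 1.568, -0.393]
contact_force: [-5.7, 2.4, 18.8]
opening: 0.0133
```

It bottomed at z≈0.0752, about 11.5 mm in, where position stops and force rises. Contact with the bottom itself is about 9 N, so it's safe. I'll ease back to a light touch.

Call:
drive_tool(targets=[[-0.0005, 0, 0, 0, 0, 0, 0], [-0.001, 0, 0, 0, 0, 0, 0], [-0.0013, 0, 0, 0, 0, 0, 0], [-0.0013, 0, 0, 0, 0, 0, 0]])

```text
clock: 12.05
position: [0.5668, -0.1104, 0.075]
eef_rot: [0.33, 1.568, -0.361]
contact_force: [-3.2, 2.5, 12.1]
opening: 0.0131
```

```bash
python3 st.py
```

```text
12.05 F [-3.1987  2.5219 12.0609] M [0.4739 0.744  0.0095] P [ 0.5668 -0.1104  0.075 ] yaw -39.61 tilt [ 0.0023 -0.0009] 0.013126094343756564
```

Call:
drive_tool(targets=[[0, 0, 0, -0.015, 0, 0, 0], [0, 0, 0, -0.03, 0, 0, 0], [0, 0, 0, -0.045, 0, 0, 0], [0, 0, 0, -0.06, 0, 0, 0], [0, 0, 0, -0.06, 0, 0, 0]])

```text
clock: 12.47
position: [0.5668, -0.1104, 0.075]
eef_rot: [0.324, 1.568, -0.307]
contact_force: [-2.9, 2.1, 12.0]
opening: 0.0134
```

```bash
python3 st.py
```

```text
12.4667 F [-2.8783  2.1039 11.9507] M [ 0.5052  0.6963 -0.0844] P [ 0.5668 -0.1104  0.075 ] yaw -36.17 tilt [ 0.0024 -0.0007] 0.013433397733195157
```

Call:
drive_tool(targets=[[0, 0, 0, -0.03, 0, 0, 0], [0, 0, 0, -0.06, 0, 0, 0], [0, 0, 0, -0.09, 0, 0, 0], [0, 0, 0, -0.12, 0, 0, 0], [0, 0, 0, -0.15, 0, 0, 0], [0, 0, 0, -0.18, 0, 0, 0], [0, 0, 0, -0.21, 0, 0, 0], [0, 0, 0, -0.24, 0, 0, 0], [0, 0, 0, -0.255, 0, 0, 0], [0, 0, 0, -0.255, 0, 0, 0]])

```text
clock: 13.3
position: [0.567, -0.1101, 0.075]
eef_rot: [0.199, 1.568, -0.177]
contact_force: [-2.2, 3.1, 12.7]
opening: 0.0131
```

```bash
python3 st.py;python3 - <<'E'
from h import *
cv2.imwrite("pics/w7.png",get_image("wrist"))
E
```

```text
13.3 F [-2.2481  3.099  12.7301] M [0.5786 0.612  0.0095] P [ 0.567  -0.1101  0.075 ] yaw -21.53 tilt [ 0.0026 -0.0005] 0.01309998043228342
```

View pics/w7.png

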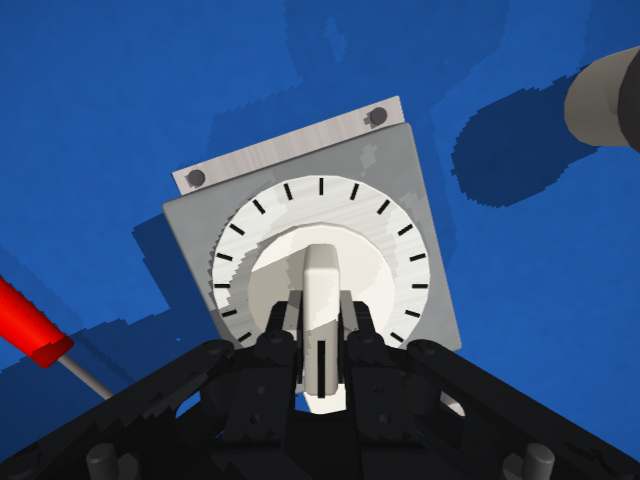

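The bar has turned with the gripper and its tail lines up with a tick, so it is at position 1 with near-zero torque. On to home.

Call:
drive_tool(targets=[[0, 0, 0, -0.03, 0, 0, 0], [0, 0, 0, -0.065, 0, 0, 0], [0, 0, 0, -0.1, 0, 0, 0], [0, 0, 0, -0.135, 0, 0, 0], [0, 0, 0, -0.17, 0, 0, 0], [0, 0, 0, -0.205, 0, 0, 0], [0, 0, 0, -0.24, 0, 0, 0], [0, 0, 0, -0.275, 0, 0, 0], [0, 0, 0, -0.3, 0, 0, 0], [0, 0, 0, -0.314, 0, 0, 0]])

```text
clock: 14.18
position: [0.5671, -0.1098, 0.075]
eef_rot: [0.062, 1.568, 0.001]
contact_force: [-1.6, 3.5, 12.3]
opening: 0.0133
```

Call:
drive_tool(targets=[[0, 0, 0, -0.01, 0, 0, 0], [0, 0, 0, -0.02, 0, 0, 0], [0, 0, 0, -0.02, 0, 0, 0]])

```text
clock: 14.43
position: [0.5671, -0.11, 0.075]
eef_rot: [0.034, 1.568, -0.009]
contact_force: [-2.3, 2.9, 11.9]
opening: 0.0131
```

```bash
python3 st.py
```

```text
14.4333 F [-2.2933  2.9081 11.9402] M [ 0.7286  0.6352 -0.1792] P [ 0.5671 -0.11    0.075 ] yaw -2.46 tilt [ 0.0029 -0.    ] 0.013127612585153665
```

Call:
drive_tool(targets=[[0, 0, 0, -0.01, 0, 0, 0], [0, 0, 0, -0.015, 0, 0, 0], [0, 0, 0, -0.015, 0, 0, 0]])

```text
clock: 14.68
position: [0.567, -0.11, 0.075]
eef_rot: [0.053, 1.568, 0.025]
contact_force: [-2.7, 2.5, 11.8]
opening: 0.0132
```

```bash
python3 st.py
```

```text
14.6833 F [-2.6562  2.4753 11.8406] M [ 0.7518  0.5801 -0.1658] P [ 0.567 -0.11   0.075] yaw -1.61 tilt [0.0028 0.0001] 0.013189500628387963
```

Call:
drive_tool(targets=[[0, 0, 0, -0.01, 0, 0, 0], [0, 0, 0, -0.015, 0, 0, 0], [0, 0, 0, -0.015, 0, 0, 0]])

```text
clock: 14.93
position: [0.5671, -0.1099, 0.075]
eef_rot: [0.052, 1.568, 0.039]
contact_force: [-2.1, 3.2, 12.8]
opening: 0.0133
```

```bash
python3 st.py
```

```text
14.9333 F [-2.0832  3.178  12.7541] M [ 0.7744  0.5724 -0.2445] P [ 0.5671 -0.1099  0.075 ] yaw -0.76 tilt [0.0028 0.0001] 0.01333712232712055
```

Call:
drive_tool(targets=[[0, 0, 0, -0.01, 0, 0, 0], [0, 0, 0, -0.015, 0, 0, 0], [0, 0, 0, -0.015, 0, 0, 0]])

```text
clock: 15.18
position: [0.567, -0.11, 0.075]
eef_rot: [0.034, 1.568, 0.036]
contact_force: [-2.5, 3.0, 13.3]
opening: 0.0135
```

```bash
python3 st.py
```

```text
15.1833 F [-2.5311  3.0236 13.2861] M [ 0.7721  0.5649 -0.2623] P [ 0.567 -0.11   0.075] yaw 0.10 tilt [0.0028 0.0001] 0.013484206918279281
```

Run:
```python
from h import *
import pickle
c=camera_params("wrist");im=get_image("wrist");cv2.imwrite("pics/w8.png",im);pickle.dump(c,open("w8.pkl","wb"))
cv2.imwrite("pics/w8z.png",cv2.resize(im[160:410,200:450],None,fx=2.4,fy=2.4,interpolation=cv2.INTER_CUBIC))
```

```text
(no output)
```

View pics/w8z.png

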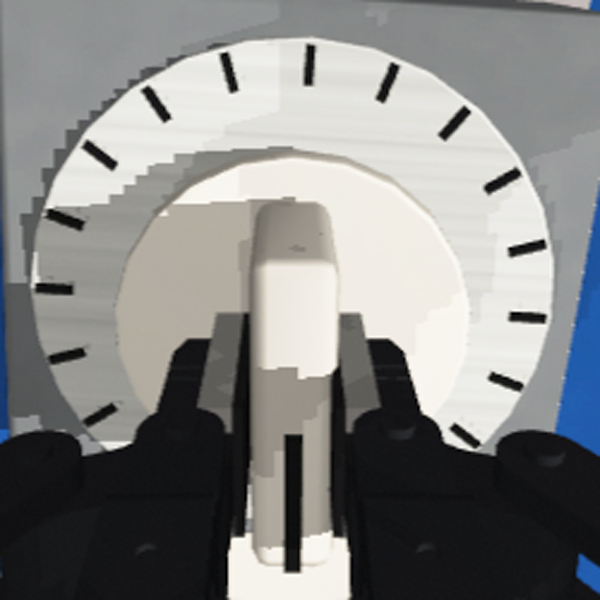

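Run:
```python
from h import *
import pickle
im=cv2.imread("pics/w8.png");c=pickle.load(open("w8.pkl","rb"))
g=cv2.cvtColor(im,cv2.COLOR_BGR2GRAY).astype(int)
# black line on bar: rows
mids=[]
for r in range(344,392,4):
    row=g[r,312:332]; k=np.where(row<90)[0]; 
    if len(k): mids.append((312+k.mean(),r))
print(mids[:12])
P=np.array([onz(c,m,.1125)[:2] for m in mids]);d=np.polyfit(P[:,0],P[:,1],1);print("line ang",np.degrees(np.arctan(d[0])))
# tick opposite home (pos 10) zoom (310,45)-(308,84) and other ticks
f=lambda z:((z[0]+.5)/2.4-.5+200,(z[1]+.5)/2.4-.5+160)
t={10:(309,64),9:(229,72),8:(157,104),7:(100,154),6:(65,219),5:(54,289),4:(67,355),3:(100,414),11:(387,82),12:(455,123),13:(502,180),14:(527,248),15:(527,317),16:(506,381),17:(466,435)}
Q=np.array([onz(c,f(v),.062) for v in t.values()]);cc=circ(Q);print(cc)
a=np.degrees(np.angle(np.exp(1j*(np.arctan2(Q[:,1]-cc[1],Q[:,0]-cc[0])+np.array(list(t))*np.pi/10))));print(a.round(1),np.median(a))
```

```text
[(np.float64(321.5), 344), (np.float64(322.0), 348), (np.float64(322.0), 352), (np.float64(322.0), 356), (np.float64(322.0), 360), (np.float64(322.0), 364), (np.float64(322.0), 368), (np.float64(322.0), 372), (np.float64(322.0), 376), (np.float64(322.0), 380), (np.float64(321.5), 384), (np.float64(321.5), 388)]
line ang -0.0015886166760146387
(np.float64(0.5661096260219376), np.float64(-0.10969773528922283), np.float64(0.05203083039709582))
[-3.5 -3.6 -3.7 -3.8 -3.6 -3.4 -3.7 -3.7 -3.5 -3.8 -3.5 -3.7 -3.7 -3.5
 -3.4] -3.610907167344531
```

The bar line is at about 0.0° and home at −3.6°. That puts the knob some 0.03 rad into the buffer, which is a gentle contact (~0.25 N m). Now turning clockwise four clicks, 1.32 rad from here.

Call:
drive_tool(targets=[[0, 0, 0, 0.03, 0, 0, 0], [0, 0, 0, 0.065, 0, 0, 0], [0, 0, 0, 0.1, 0, 0, 0], [0, 0, 0, 0.135, 0, 0, 0], [0, 0, 0, 0.17, 0, 0, 0], [0, 0, 0, 0.205, 0, 0, 0], [0, 0, 0, 0.24, 0, 0, 0], [0, 0, 0, 0.275, 0, 0, 0], [0, 0, 0, 0.31, 0, 0, 0], [0, 0, 0, 0.34, 0, 0, 0]])

```text
clock: 16.07
position: [0.567, -0.1102, 0.075]
eef_rot: [0.149, 1.568, -0.19]
contact_force: [-2.9, 2.2, 12.6]
opening: 0.0131
```

```bash
python3 st.py
```

```text
16.0667 F [-2.885   2.1857 12.5571] M [ 0.6115  0.7041 -0.0754] P [ 0.567  -0.1102  0.075 ] yaw -19.45 tilt [ 0.0026 -0.0005] 0.0130687676647299
```

Call:
drive_tool(targets=[[0, 0, 0, 0.03, 0, 0, 0], [0, 0, 0, 0.065, 0, 0, 0], [0, 0, 0, 0.1, 0, 0, 0], [0, 0, 0, 0.135, 0, 0, 0], [0, 0, 0, 0.17, 0, 0, 0], [0, 0, 0, 0.205, 0, 0, 0], [0, 0, 0, 0.24, 0, 0, 0], [0, 0, 0, 0.275, 0, 0, 0], [0, 0, 0, 0.305, 0, 0, 0], [0, 0, 0, 0.33, 0, 0, 0]])

```text
clock: 16.9
position: [0.5667, -0.1104, 0.075]
eef_rot: [0.299, 1.568, -0.37]
contact_force: [-3.5, 1.3, 13.5]
opening: 0.0128
```

```bash
python3 st.py
```

```text
16.9 F [-3.4511  1.2881 13.5045] M [ 0.4719  0.7783 -0.1446] P [ 0.5667 -0.1104  0.075 ] yaw -38.34 tilt [ 0.0022 -0.0008] 0.012828826930802152
```

Call:
drive_tool(targets=[[0, 0, 0, 0.03, 0, 0, 0], [0, 0, 0, 0.065, 0, 0, 0], [0, 0, 0, 0.1, 0, 0, 0], [0, 0, 0, 0.135, 0, 0, 0], [0, 0, 0, 0.17, 0, 0, 0], [0, 0, 0, 0.205, 0, 0, 0], [0, 0, 0, 0.24, 0, 0, 0], [0, 0, 0, 0.275, 0, 0, 0], [0, 0, 0, 0.305, 0, 0, 0], [0, 0, 0, 0.33, 0, 0, 0]])

```text
clock: 17.73
position: [0.5665, -0.1107, 0.075]
eef_rot: [0.381, 1.569, -0.618]
contact_force: [-3.3, 0.7, 14.0]
opening: 0.0131
```

```bash
python3 st.py; python3 -c "
from h import *
print(pose()[2]['q'])"
```

```text
17.7333 F [-3.348   0.6907 14.018 ] M [ 0.3419  0.8979 -0.1205] P [ 0.5665 -0.1107  0.075 ] yaw -57.24 tilt [ 0.0016 -0.0012] 0.013102600353453705
[-0.2356  0.213   1.954  -0.0009  0.9727 -0.8068]
```

Call:
drive_tool(targets=[[0, 0, 0, 0.03, 0, 0, 0], [0, 0, 0, 0.065, 0, 0, 0], [0, 0, 0, 0.1, 0, 0, 0], [0, 0, 0, 0.135, 0, 0, 0], [0, 0, 0, 0.17, 0, 0, 0], [0, 0, 0, 0.205, 0, 0, 0], [0, 0, 0, 0.24, 0, 0, 0], [0, 0, 0, 0.275, 0, 0, 0], [0, 0, 0, 0.305, 0, 0, 0], [0, 0, 0, 0.32, 0, 0, 0]])

```text
clock: 18.57
position: [0.5662, -0.1107, 0.075]
eef_rot: [0.443, 1.569, -0.876]
contact_force: [-4.0, 1.3, 14.4]
opening: 0.013
```

```bash
python3 st.py
python3 - <<'E'
from h import *
import pickle
c=camera_params("wrist");im=get_image("wrist");cv2.imwrite("pics/w9.png",im);pickle.dump(c,open("w9.pkl","wb"))
cv2.imwrite("pics/w9z.png",cv2.resize(im[160:410,200:450],None,fx=2.4,fy=2.4,interpolation=cv2.INTER_CUBIC))
g=cv2.cvtColor(im,cv2.COLOR_BGR2GRAY).astype(int)
mids=[]
for r in range(344,392,4):
    k=np.where(g[r,310:334]<90)[0]
    if len(k): mids.append((310+k.mean(),r))
P=np.array([onz(c,m,.1125)[:2] for m in mids]);v=P[-1]-P[0];print("line ang",np.degrees(np.arctan2(v[1],v[0])),[m[0] for m in mids])
E
```

```text
18.5667 F [-4.0222  1.3442 14.3945] M [ 0.3284  1.0315 -0.0184] P [ 0.5662 -0.1107  0.075 ] yaw -75.57 tilt [ 0.001  -0.0012] 0.012973208129951216
line ang -76.12366318623103 [np.float64(320.0), np.float64(320.0), np.float64(320.0), np.float64(320.0), np.float64(320.0), np.float64(320.0), np.float64(320.0), np.float64(320.0), np.float64(320.0), np.float64(320.0), np.float64(320.0), np.float64(319.5)]
```

View pics/w9z.png

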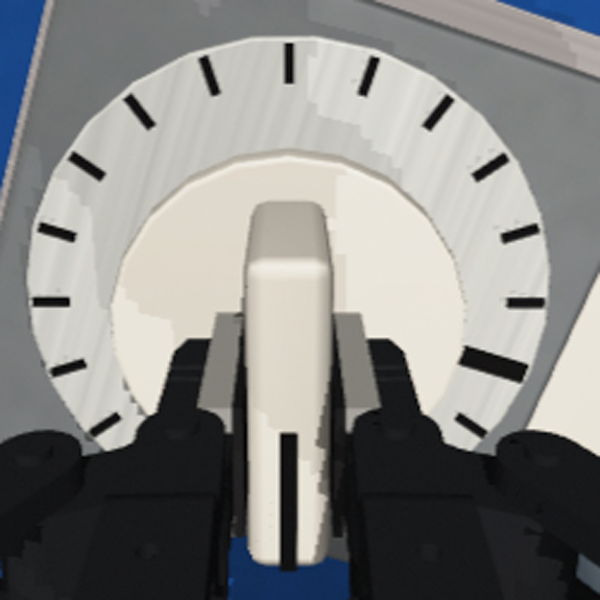

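At click 4 the pointer line reads −76.1° (expected −75.6°), the bar's tail sits on the opposite tick and torque is near zero. Letting the knob up slowly.

Call:
drive_tool(targets=[[-0.001, 0, 0, 0, 0, 0, 0], [-0.002, 0, 0, 0, 0, 0, 0], [-0.003, 0, 0, 0, 0, 0, 0], [-0.004, 0, 0, 0, 0, 0, 0], [-0.005, 0, 0, 0, 0, 0, 0], [-0.006, 0, 0, 0, 0, 0, 0], [-0.007, 0, 0, 0, 0, 0, 0], [-0.008, 0, 0, 0, 0, 0, 0], [-0.009, 0, 0, 0, 0, 0, 0], [-0.009, 0, 0, 0, 0, 0, 0]])

```text
clock: 19.45
position: [0.5659, -0.1105, 0.0818]
eef_rot: [0.325, 1.57, -0.992]
contact_force: [0.6, -1.3, 1.7]
opening: 0.013
```

```bash
python3 st.py
```

```text
19.45 F [ 0.5956 -1.2703  1.7429] M [-0.1884  0.1487 -0.0896] P [ 0.5659 -0.1105  0.0818] yaw -75.48 tilt [ 0.0006 -0.0008] 0.013004359447203996
```

Run:
```python
from h import *
import pickle
c=camera_params("wrist");im=get_image("wrist");cv2.imwrite("pics/w10.png",im);pickle.dump(c,open("w10.pkl","wb"))
cv2.imwrite("pics/w10z.png",cv2.resize(im[160:410,200:450],None,fx=2.4,fy=2.4,interpolation=cv2.INTER_CUBIC))
cv2.imwrite("pics/s10.png",cv2.resize(get_image("side")[270:410,310:470],None,fx=4,fy=4,interpolation=cv2.INTER_CUBIC))
```

```text
(no output)
```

View pics/w10z.png

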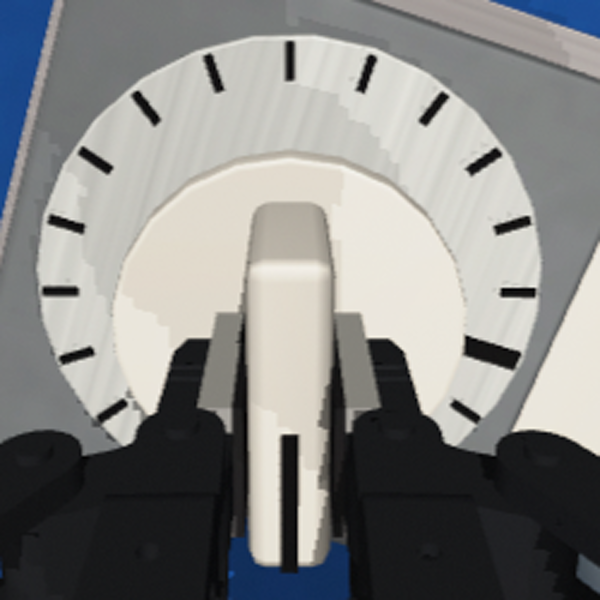

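View pics/s10.png

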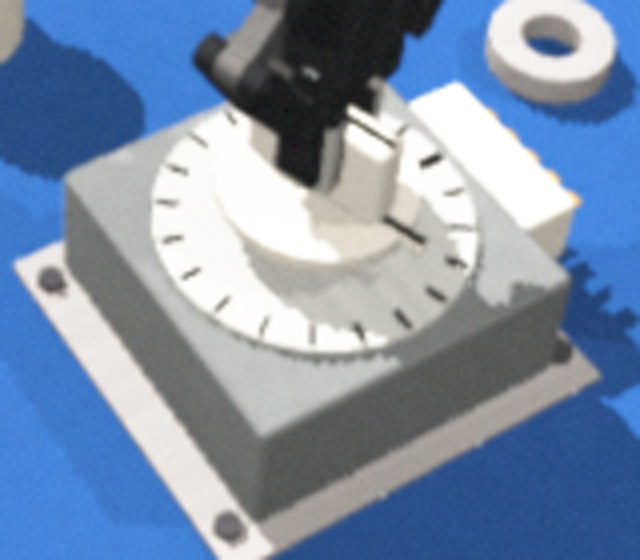

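Call:
drive_tool(targets=[[0, 0, 0, 0, 0, 0, 0], [0, 0, 0, 0, 0, 0, 0], [0, 0, 0, 0, 0, 0, 0]])

```text
clock: 19.8
position: [0.5659, -0.1104, 0.0817]
eef_rot: [0.424, 1.57, -0.893]
contact_force: [-1.0, -2.0, 1.5]
opening: 0.0138
```

```bash
python3 st.py;python3 - <<'E'
from h import *
import pickle
im=cv2.imread("pics/w10.png");c=pickle.load(open("w10.pkl","rb"))
g=cv2.cvtColor(im,cv2.COLOR_BGR2GRAY).astype(int)
mids=[]
for r in range(344,396,4):
    k=np.where(g[r,310:334]<90)[0]
    if len(k): mids.append((310+k.mean(),r))
P=np.array([onz(c,m,.119)[:2] for m in mids]);v=P[-1]-P[0];print("line ang",np.degrees(np.arctan2(v[1],v[0])),[m[0] for m in mids])
f=lambda z:((z[0]+.5)/2.4-.5+200,(z[1]+.5)/2.4-.5+160)
t={0:(492,354),1:(465,411),14:(290,60),15:(367,73),16:(435,108),17:(485,161),18:(513,225),19:(518,293),13:(213,73),12:(146,108),11:(95,161),10:(66,224),9:(60,291),8:(77,355),7:(112,410)}
Q=np.array([onz(c,f(v),.062) for v in t.values()]);cc=circ(Q);print(cc)
a=np.degrees(np.angle(np.exp(1j*(np.arctan2(Q[:,1]-cc[1],Q[:,0]-cc[0])+np.array(list(t))*np.pi/10))));print(a.round(1),np.median(a))
E
```

```text
19.8 F [-0.9543 -1.9883  1.5264] M [-0.2985  0.1999 -0.1219] P [ 0.5659 -0.1104  0.0817] yaw -75.48 tilt [ 0.0006 -0.0008] 0.013764791306969077
line ang -75.46008886307047 [np.float64(320.0), np.float64(320.0), np.float64(320.0), np.float64(320.0), np.float64(320.0), np.float64(320.0), np.float64(320.0), np.float64(320.0), np.float64(320.0), np.float64(320.0), np.float64(320.0), np.float64(320.0), np.float64(320.0)]
(np.float64(0.5653856955068417), np.float64(-0.11014472408398956), np.float64(0.05179978277327039))
[-4.2 -3.9 -3.8 -4.1 -4.3 -4.2 -4.2 -4.3 -3.6 -3.4 -3.1 -3.2 -3.2 -3.1
 -3.2] -3.8234435912560882
```

Run:
```python
import cv2,numpy as np
L=[]
for n in("w6","w8","w9","w10"):
    L.append(cv2.resize(cv2.imread(f"pics/{n}.png")[220:410,285:355],None,fx=2.8,fy=2.8,interpolation=cv2.INTER_CUBIC))
cv2.imwrite("pics/cmp.png",np.hstack(L)); print(L[0].shape)
```

```text
(532, 196, 3)
```

View pics/cmp.png

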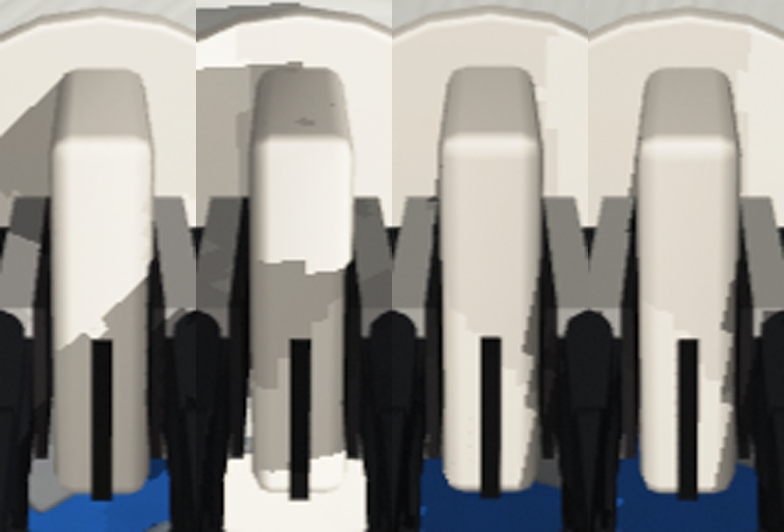

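Call:
drive_tool(targets=[[-0.0005, 0, 0, 0, 0, 0, 0], [-0.001, 0, 0, 0, 0, 0, 0], [-0.001, 0, 0, 0, 0, 0, 0], [-0.001, 0, 0, 0, 0, 0, 0]])

```text
clock: 20.13
position: [0.5659, -0.1104, 0.0826]
eef_rot: [0.429, 1.57, -0.888]
contact_force: [-0.4, -1.0, 0.2]
opening: 0.0136
```

```bash
python3 st.py
```

```text
20.1333 F [-0.4482 -1.0065  0.1671] M [-0.3331  0.1287 -0.0858] P [ 0.5659 -0.1104  0.0826] yaw -75.48 tilt [ 0.0006 -0.0007] 0.01356935956533798
```

Call:
drive_tool(targets=[[-0.0005, 0, 0, 0, 0, 0, 0], [-0.001, 0, 0, 0, 0, 0, 0], [-0.001, 0, 0, 0, 0, 0, 0], [-0.001, 0, 0, 0, 0, 0, 0]])

```text
clock: 20.47
position: [0.5659, -0.1103, 0.0837]
eef_rot: [0.497, 1.57, -0.82]
contact_force: [-0.8, -1.8, 0.5]
opening: 0.0129
```

```bash
python3 st.py
```

```text
20.4667 F [-0.8287 -1.7561  0.4519] M [-0.3607  0.0899 -0.0679] P [ 0.5659 -0.1103  0.0837] yaw -75.48 tilt [ 0.0007 -0.0007] 0.012945745682539693
```

Call:
drive_tool(targets=[[-0.0005, 0, 0, 0, 0, 0, 0], [-0.001, 0, 0, 0, 0, 0, 0], [-0.0015, 0, 0, 0, 0, 0, 0], [-0.0015, 0, 0, 0, 0, 0, 0]])

```text
clock: 20.8
position: [0.5659, -0.1103, 0.0853]
eef_rot: [0.494, 1.57, -0.824]
contact_force: [0.4, -3.8, 0.5]
opening: 0.0139
```

```bash
python3 st.py
python3 - <<'E'
from h import *
c=camera_params("wrist");im=get_image("wrist");cv2.imwrite("pics/w11.png",im)
L=[cv2.resize(cv2.imread(f"pics/{n}.png")[220:410,245:395],None,fx=2.6,fy=2.6,interpolation=cv2.INTER_CUBIC) for n in("w10","w11")]
cv2.imwrite("pics/cmp2.png",np.hstack(L))
E
```

```text
20.8 F [ 0.3549 -3.754   0.5435] M [-0.3345  0.1432 -0.0876] P [ 0.5659 -0.1103  0.0853] yaw -75.48 tilt [ 0.0006 -0.0007] 0.013862617359534972
```

View pics/cmp2.png

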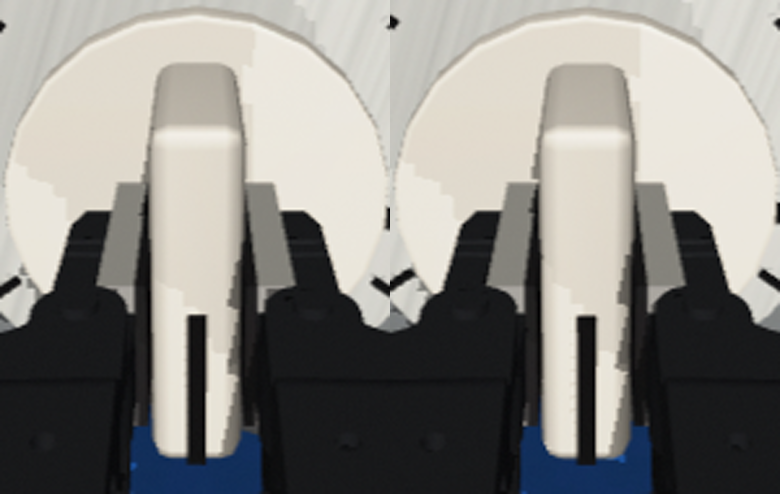

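Call:
drive_tool(targets=[[-0.0005, 0, 0, 0, 0, 0, 0], [-0.001, 0, 0, 0, 0, 0, 0], [-0.001, 0, 0, 0, 0, 0, 0]])

```text
clock: 21.1
position: [0.5659, -0.1103, 0.0862]
eef_rot: [0.56, 1.57, -0.758]
contact_force: [0.8, -2.4, -0.3]
opening: 0.0133
```

```bash
python3 st.py
```

```text
21.1 F [ 0.7712 -2.4372 -0.3281] M [-0.429   0.1014 -0.0895] P [ 0.5659 -0.1103  0.0862] yaw -75.48 tilt [ 0.0007 -0.0006] 0.01333679586293111
```

Call:
drive_tool(targets=[[0, 0, 0, 0, 0, 0, 0.25], [0, 0, 0, 0, 0, 0, 0.35], [0, 0, 0, 0, 0, 0, 0.45], [0, 0, 0, 0, 0, 0, 0.5], [0, 0, 0, 0, 0, 0, 0.5], [0, 0, 0, 0, 0, 0, 0.5]])

```text
clock: 21.6
position: [0.566, -0.1102, 0.0862]
eef_rot: [0.754, 1.57, -0.564]
contact_force: [0.5, 0.0, 0.2]
opening: 0.0425
```

```bash
python3 st.py
python3 - <<'E'
from h import *
im=get_image("wrist");cv2.imwrite("pics/w12.png",im)
E
```

```text
21.6 F [0.5141 0.0072 0.1897] M [ 0.0115 -0.0145  0.0185] P [ 0.566  -0.1102  0.0862] yaw -75.48 tilt [ 0.0008 -0.0005] 0.042481824369884964
```

View pics/w12.png

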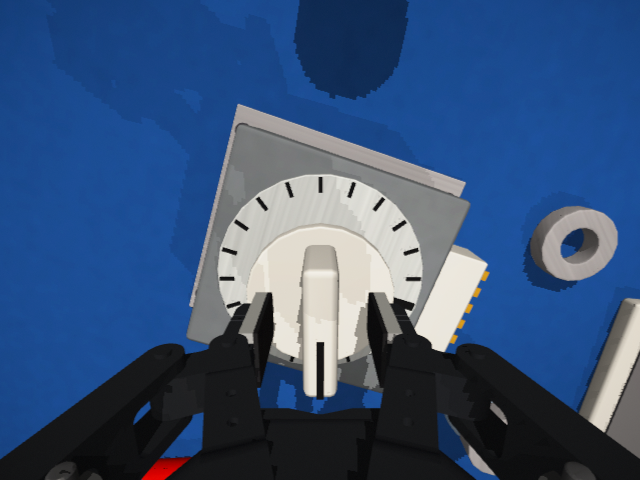

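The bar is free of both pads, at columns 302–338. Retreating straight up, then checking with all cameras.

Call:
drive_tool(targets=[[-0.005, 0, 0, 0, 0, 0, 0.5], [-0.015, 0, 0, 0, 0, 0, 0.5], [-0.03, 0, 0, 0, 0, 0, 0.5], [-0.05, 0, 0, 0, 0, 0, 0.5], [-0.07, 0, 0, 0, 0, 0, 0.5], [-0.09, 0, 0, 0, 0, 0, 0.5], [-0.11, 0, 0, 0, 0, 0, 0.5], [-0.13, 0, 0, 0, 0, 0, 0.5], [-0.134, 0, 0, 0, 0, 0, 0.5], [-0.134, 0, 0, 0, 0, 0, 0.5]])

```text
clock: 22.48
position: [0.5675, -0.1106, 0.2232]
eef_rot: [1.015, 1.564, -0.302]
contact_force: [-0.1, -0.1, 0.4]
opening: 0.0426
```

```bash
python3 st.py
python3 - <<'E'
from h import *
import pickle
c=camera_params("wrist");im=get_image("wrist");cv2.imwrite("pics/w13.png",im);pickle.dump(c,open("w13.pkl","wb"));
cv2.imwrite("pics/w13z.png",cv2.resize(im[155:295,246:386],(560,560),interpolation=cv2.INTER_CUBIC))
cv2.imwrite("pics/s13.png",cv2.resize(get_image("side")[270:410,310:470],None,fx=4,fy=4,interpolation=cv2.INTER_CUBIC))
E
```

```text
22.4833 F [-0.145  -0.108   0.3839] M [-0.0167 -0.0127  0.0175] P [ 0.5675 -0.1106  0.2232] yaw -75.48 tilt [ 0.0061 -0.0019] 0.0426473770242779
```

View pics/w13z.png

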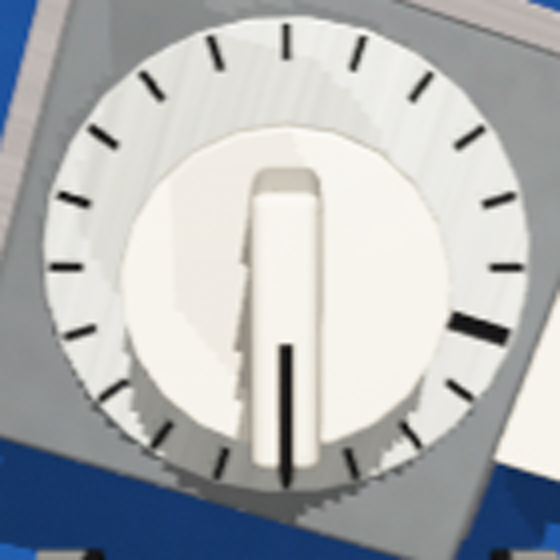

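View pics/s13.png

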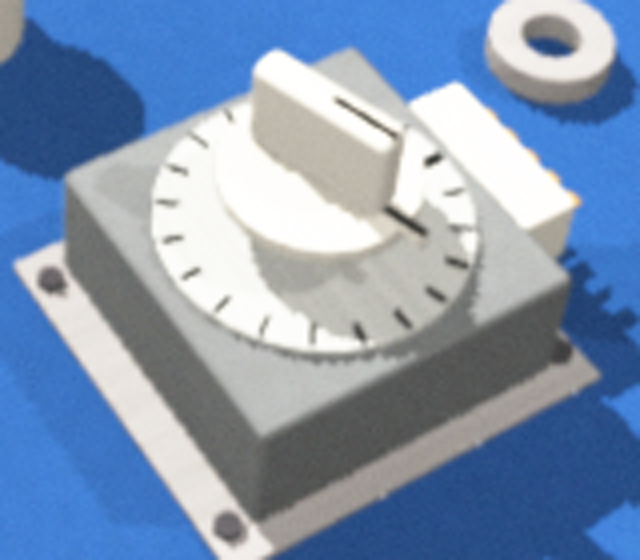

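Run:
```python
from h import *
import pickle
c=pickle.load(open("w13.pkl","rb"));s=camera_params("side")
f=lambda z:((z[0]+.5)/4-.5+246,(z[1]+.5)/4-.5+155);g=lambda z:((z[0]+.5)/4-.5+310,(z[1]+.5)/4-.5+270)
def tri(a,b):
    o1,d1=ray(c,a);o2,d2=ray(s,b);t=np.linalg.lstsq(np.c_[d1,-d2],o2-o1,rcond=None)[0];return (o1+d1*t[0]+o2+d2*t[1])/2
print("line start",tri(f((286,346)),g((337,98))))
a,b=onz(c,f((286,346)),.124),onz(c,f((286,460)),.124);print("line deg",np.degrees(np.arctan2(*(b-a)[1::-1])))
A=cv2.cvtColor(cv2.imread("pics/side0z.png"),6);B=cv2.cvtColor(cv2.imread("pics/s13.png"),6)
for col in (240,260,280,300): print(col,[list(np.argsort(np.diff(I[200:290,col].astype(int)))[:3]+200) for I in (A,B)])
top=get_image("top");cv2.imwrite("pics/top13.png",top)
```

```text
line start [ 0.5663 -0.1114  0.1259]
line deg -75.60261412970179
240 [[np.int64(217), np.int64(218), np.int64(219)], [np.int64(220), np.int64(219), np.int64(218)]]
260 [[np.int64(233), np.int64(232), np.int64(230)], [np.int64(233), np.int64(234), np.int64(235)]]
280 [[np.int64(242), np.int64(244), np.int64(243)], [np.int64(242), np.int64(244), np.int64(243)]]
300 [[np.int64(249), np.int64(248), np.int64(250)], [np.int64(249), np.int64(248), np.int64(250)]]
```

View pics/top13.png

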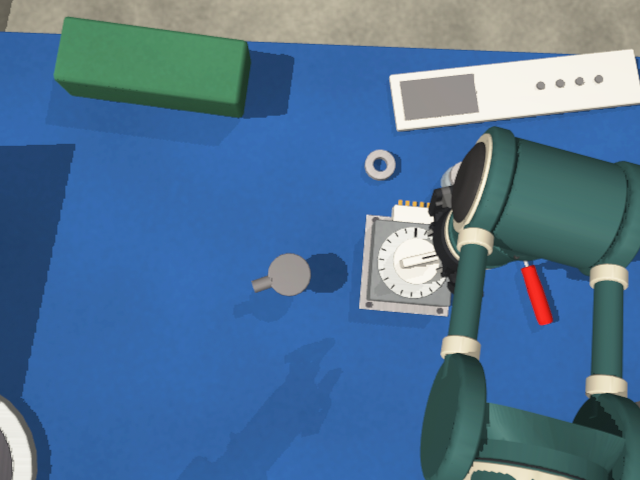

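The disc edge in the side view is back at its starting height, matching to about a pixel. The pointer line reads −75.6° (expected −75.6°) and triangulates to z≈0.126. The top view shows the parts it can see where they were.

```bash
python3 -c "
from station import *
print(finish_job())"
```

```text
the job is handed in; nothing more can be done
None
```

The timer is set to position 4, locked fully up, and the gripper is clear above it. I handed the job in at about 22.6 s of the 61 s allowed.

**What I did:**
- **Start:** the knob was at position 2, fully up.
- **Press:** I pressed it until it bottomed at about 11.5 mm. Total force peaked at 18.8 N, of which about 9 N was on the bottom itself. I then eased off to a light touch.
- **Turn:** I turned it anticlockwise about 0.03 rad into the end-stop buffer. The torque was about 0.26 N m, equal to about 9 N at the stop. Then I turned it four clicks clockwise, let it up and let go.

**Last checks:**
- **Position:** the pointer line reads −75.6°, against −75.6° expected for position 4. It is four ticks clockwise of the long tick.
- **Height:** the disc edge is back at its starting height in the side view, to about a pixel.
- **Contact:** wrist force is near zero.
- **Loose parts:** the pump and bearing look unmoved in the top view. The jar and part of the screwdriver were hidden behind the arm, so I could not confirm them; the arm did not work near either.

**What disagreed:**
- **Fingertips:** the cameras put them about 13 mm behind the reported TCP, not 22 mm ahead as stated. My first grip therefore closed on air above the bar, without moving the knob. I found this in the pictures and gripped about 28 mm lower.
- **End stop:** the torque there rose less sharply than I expected, so I judged contact mainly from the measured angle.
- **Coming up:** the upward force was lower than the spring alone should give, probably from friction, but the knob still rose fully.

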